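# Let the bath's spring lift up gently

## Task

Three glass jars stand on the spring lift of the drained rinse bath, which is latched down. Press its red finger dish down, carry it sideways to the right past the tooth, feel for the upright slot, and there ease the lift all the way up against its spring, following it with your fingers slowly over a couple of seconds, never letting it snap up and without forcing the lever. Leave the lift fully up with all three jars standing upright on it, and leave everything else on the table where it is.

Things in the scene. Friction and masses are not known exactly. Their poses are not given: they have to be found in the camera images.
- bath: Drained steel rinse bath, open box 200 (its x) by 240 (its y) by 135 mm high, fixed to the table; wall 4 mm. Origin: centre of its underside. Its front, with the lever, faces its own -x (towards the robot); its +y is then to the left, seen from the robot.
- lift (a joint): Height of the spring lift in m: 0 = latched down as it starts, 0.060 = fully up against its top stop, down to -0.014 = pressed to its bottom stop. A spring always drives platform and lever up (net about 10 to 13 N near the latch, about 5 to 8 N at the top); let go outside the notch it snaps up at over 0.3 m/s.
- lever (a joint): Sideways place of the lever on the lift in m: 0 = as it starts, in the notch; positive to the bath's +y. It slides with about 1 N, from -0.068 to 0.013 where the slotted plate allows. The lever is a square stem, 10 by 10 mm, that runs out level through the slotted steel plate on the bath's front to the red dish.
- notch (a point): Fixed point of the bath, at the notch's roof over the starting stem. The notch, 36 mm wide, holds the stem down. At its right (bath -y) end a tooth 10 mm wide hangs 8 mm below the roof; next comes the upright slot, 16 mm wide, open all the way up; beyond it 34 mm of plate as low as the tooth. The plate is mounted up to 12 mm off to either side, which no reading tells: feel for the slot.
- dish: Red finger dish at the lever's end, moving with it; origin: centre of its floor's top face, 60 mm above the table at the start. Inside 56 (bath x) by 70 mm (bath y), rim 10 mm high, 5 thick; 40 mm clear to the slotted plate. Pressed over 8 mm it passes; slot centred 24 to 48 mm to bath -y of its start, play +-3 mm. Eased up under tooth or plate it stops 8 mm below its start; in the notch it latches again.
- platform (a point): Centre of the top face of the lift platform inside the bath, a dark plate 165 by 205 mm; 45 mm above the table when latched, 105 mm when fully up.
- jar_clear: Small stoppered clear glass jar, 42 mm across, 62 mm high, about 0.13 kg, standing loose on the lift platform. Origin: centre of its underside; z up.
- jar_amber: Small stoppered amber glass jar, 42 mm across, 62 mm high, about 0.13 kg, standing loose on the lift platform. Origin: centre of its underside; z up.
- jar_green: Small stoppered green glass jar, 42 mm across, 62 mm high, about 0.13 kg, standing loose on the lift platform. Origin: centre of its underside; z up.
- bottle: White bottle with blue cap, 64 mm across, 170 mm high, standing left of the bath. A bystander; origin: underside (spatula: near the middle).
- bowl: Steel bowl, 120 mm across, 45 mm high, right of the bath. A bystander; origin: underside (spatula: near the middle).
- tub: White tub with orange lid, 70 mm across, 80 mm high, front right. A bystander; origin: underside (spatula: near the middle).
- cup: Steel cup, 76 mm across, 90 mm high, on the left. A bystander; origin: underside (spatula: near the middle).
- spatula: Steel spatula lying on the left of the table. A bystander; origin: underside (spatula: near the middle).
- pail: Steel pail with bail handle, 190 mm across, 180 mm high, far right. A bystander; origin: underside (spatula: near the middle).
Mind the look-alikes: they are no part of the job. Of the things shaped like the jar_amber, the amber one is meant. Several things have the shape of the jar_clear; the one meant has the colours described above.

How it is judged:
By the outcome, as a careful person would: the job done as asked, in the order asked, and still so for the second after the job is handed in, with the robot touching nothing.
It also fails if it takes over 64 s, if anything falls off the work surface, if the arm or the gripper's body presses on something with over 40 N, if the wrist force passes 120 N, or if a joint passes its speed limit or range.

## Robot

A 7-joint arm with a two-finger parallel gripper is mounted at the origin on the work surface. World frame = base frame: x ahead of the robot, y to its left, z up, the work surface at z = 0. Lengths are in m, angles in rad, forces in N, time in s.
With the tool pointing down it reaches from about 0.4 to 0.85 m from the base axis. Payload 4.5 kg.
Tool frame: the origin (TCP) lies at the very end of the fingers, on their centre line; the grasp point (between the pads) lies 19 mm behind it; x points along the fingers, y is the direction in which the jaws open and shut, and the axes are right-handed (so a half turn about x gives the same grasp; the last joint's range is limited). The gripper opens to 85 mm and grips with 20 to 120 N. Pads are 22 mm wide; open, the fingers measure 114 mm over their backs; the gripper's body (76 mm by 85 mm) begins 54 mm behind the grasp point. The pads swing forward as they close: fully open they stand 13 mm farther back than shut.
Start: joints at [-1.134, 0.689, -0.195, 1.565, 0.157, 0.902, -0.215], TCP at [0.245, 0.575, 0.231] pointing down, gripper open.
Joint ranges: [-3.01, 3.01], [-0.46, 2.08], [-1.47, 1.51], [0.13, 2.56], [-1, 4.14], [0.04, 2.09], [-2.66, 2.66]. Speed limits (rad/s): [2.57, 2.57, 3.14, 3.14, 3.14, 3.14, 3.14].

## Interface

Orientations are given as a unit quaternion [x, y, z, w].
In Python, from cell import bot gives the robot as it stands. The module is installed in compiled form; this text tells all that it offers.
- The arm moves only by the tool jog_arm, never from a script. Its argument "series" is a list that holds one entry, the list of rows, each a list of 7 numbers: the shift along the tool's x, y, z in units of 0.4 m (1.0 is 0.4 m), then the turn, a rotation vector about the tool's x, y, z in units of 30 degrees (1.0 is 30 degrees), then the opening, from 0 (shut) to 1 (fully open). In form: [[[dx, dy, dz, ax, ay, az, fingers], ...]]. A call has 1 to 12 rows; each row is the pose to reach, as a shift and turn from the pose commanded when the call began, along the tool's axes at that moment; what a row does not reach only later rows make up. A row lasts 1/10 s, in which the tool goes at most 50 mm and 8.59 degrees, less where a joint would pass 70% of its speed; a pose out of reach is approached as far as the arm can. A call with a number of a shift or a turn outside -1 to 1 is refused whole. A call with a gripper value outside its range is refused whole. The fingers move at their own pace and stop on an object; "newtons" is the grip in N (left out, the last holds). Time passes only in rows, so rows that repeat a pose let the fingers close. It gives the time, the measured TCP pose, the force and the opening at its end, in the units of the state.
- bot.state(): the state, without advancing time (a new reading comes with each control period).
- bot.camera(name): name is "side" or "top"; returns a dict with "pixels" (480x640x3 uint8, blue, green, red), "fx", "fy", "cx", "cy" (pixels), "rvec" (rotation vector, rad) and "tvec" (3), from world to camera coordinates, as OpenCV has them. Camera axes: x right, y down, z forward; pixel columns grow to the right and rows downward; lengths in m; the calibration is good to about 2 mm. A picture is of the moment at which its call begins. There is no depth.
- bot.sign_off(): hands the job in, once; it reports no verdict.
The state is a dict: "t": time; "joint_positions": joint angles; "qd": joint speeds; "effort": joint torques, N m; "tool_pos": TCP position; "tcp_rot": TCP orientation; "contact_force": force on the tool from outside, world axes, zero at the start; "ft_torque": the same for the moment, N m; "grip_width": opening from 0.0 (shut) to 1.0 (fully open).
Only numpy, scipy, OpenCV 4.12 (cv2) and the standard library are available. Lean on these libraries where they do the work, as an engineer would, in place of code of your own. Each camera call takes 0.05 s, during which the arm holds its last target. There are 200 camera calls.

## Working session

There is one attempt and no reset: what is moved stays moved. The work goes in short steps, Python scripts to look and compute and a tool call to move; the robot and the scene stay as the last step left them, time stands still between calls to the robot, and variables do not carry over. Pictures are saved under pics/ and viewed, about 8 in all and at most 12, crops included, and the job is handed in when it is done.

Besides the shell and the picture viewer there is one more tool, called after "Call:" as a command line: name --argument value ..., lists and objects as JSON in quotes. jog_arm: Moves the arm, as the interface text tells. Its arguments: {"type":"object","properties":{"series":{"type":"array"},"newtons":{"type":"number"}},"required":["series"]}

```bash
mkdir -p pics
cat > h.py <<'E'
import numpy as np, cv2
from cell import bot
from scipy.spatial.transform import Rotation as R
def ray(c,u,v,z):
    M=cv2.Rodrigues(np.array(c["rvec"],float))[0]; t=np.array(c["tvec"],float).ravel()
    o=-M.T@t; d=M.T@np.array([(u-c["cx"])/c["fx"],(v-c["cy"])/c["fy"],1])
    return o+d*(z-o[2])/d[2]
def proj(c,p):
    M=cv2.Rodrigues(np.array(c["rvec"],float))[0]; q=M@np.array(p)+np.array(c["tvec"],float).ravel()
    return q[0]/q[2]*c["fx"]+c["cx"],q[1]/q[2]*c["fy"]+c["cy"]
def red(c):
    h=cv2.cvtColor(np.ascontiguousarray(c["pixels"]),cv2.COLOR_BGR2HSV)
    m=((h[...,0]<8)|(h[...,0]>172))&(h[...,1]>130)&(h[...,2]>60)
    n,l,s,ce=cv2.connectedComponentsWithStats(m.astype(np.uint8))
    return [(s[i].tolist(),ce[i].round(1).tolist()) for i in range(1,n) if s[i][4]>60]
E
python3 - <<'E'
from h import *
for n in("top","side"):
    c=bot.camera(n); cv2.imwrite(f"pics/{n}0.png",np.array(c["pixels"])); print(n,red(c),[ray(c,*x[1],0.06).round(3).tolist() for x in red(c)])
s=bot.state();print({k:np.round(v,3).tolist() for k,v in s.items()}); print(R.from_quat(s["tcp_rot"]).as_matrix().round(3))
E
```

```text
top [([299, 270, 32, 27, 823], [314.5, 282.7])] [[0.467, 0.008, 0.06]]
side [([340, 230, 32, 21, 370], [355.9, 240.0])] [[0.454, 0.007, 0.06]]
{'t': 0.1, 'joint_positions': [-1.134, 0.69, -0.194, 1.566, 0.157, 0.902, -0.215], 'qd': [0.001, -0.002, -0.0, -0.003, 0.002, -0.0, 0.001], 'effort': [-0.004, -54.06, -1.272, -15.899, 0.009, 0.004, -0.0], 'tool_pos': [0.245, 0.574, 0.231], 'tcp_rot': [0.141, 0.693, -0.142, 0.693], 'contact_force': [-0.485, -0.046, 0.662], 'ft_torque': [0.029, 0.016, 0.029], 'grip_width': 1.003}
[[-0.001  0.392  0.92 ]
 [-0.002  0.92  -0.392]
 [-1.    -0.002  0.   ]]
```

View pics/top0.png

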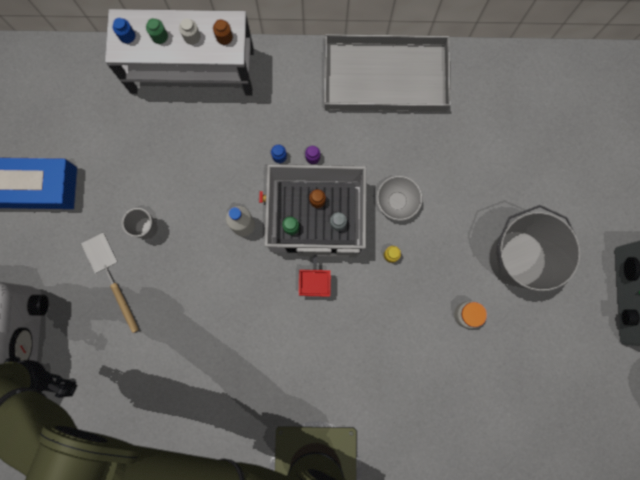

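View pics/side0.png

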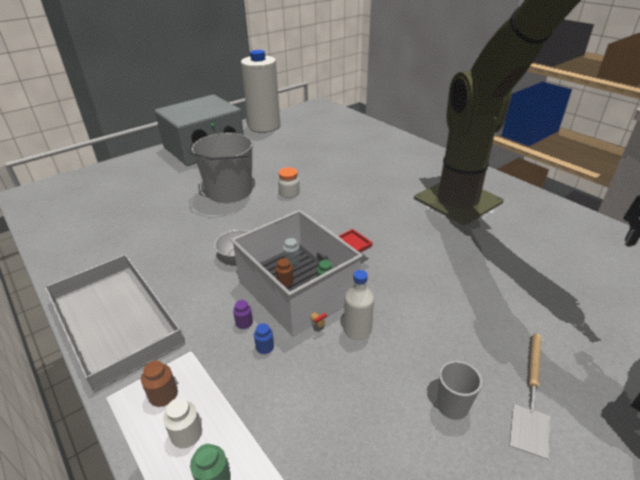

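The top view shows the red dish at (314,283) and the bath around (316,208). The jars in it are amber (317,197), green (291,226) and clear (339,220). The look-alikes are the shelf jars at (122–222, 30), the blue, purple and yellow jars on the table, and an orange-red knob at (262,197) on the bath's left side. The target is the large red dish in front of the bath. Next I'll check it in a close crop and measure its pose.

Run:
```python
from h import *
c=bot.camera("top"); im=np.ascontiguousarray(c["pixels"])
cv2.imwrite("pics/crop1.png",cv2.resize(im[145:310,235:415],None,fx=4,fy=3.6*4/3.6,interpolation=cv2.INTER_CUBIC)[:600])
h=cv2.cvtColor(im,cv2.COLOR_BGR2HSV)
m=(((h[...,0]<8)|(h[...,0]>172))&(h[...,1]>130)&(h[...,2]>60)).astype(np.uint8)
m[:265]=0
k=max(cv2.findContours(m,0,2)[0],key=cv2.contourArea)
b=cv2.boxPoints(cv2.minAreaRect(k)); p=np.array([ray(c,*q,0.07)[:2] for q in b]); print(p.round(4),p.mean(0).round(4))
e=np.roll(p,-1,0)-p; print(np.linalg.norm(e,axis=1).round(3),np.degrees(np.arctan2(e[:,1],e[:,0])).round(1))
# bath rim corners seen approx
for q in[(267,166),(366,167),(365,251),(266,248)]: print(q,ray(c,*q,0.135).round(3))
for q in[(317,193),(291,221),(339,216)]: print(q,ray(c,*q,0.1).round(3))
```

```text
[[ 0.498   0.0477]
 [ 0.4992 -0.0311]
 [ 0.4333 -0.0319]
 [ 0.4321  0.0464]] [0.4656 0.0077]
[0.079 0.066 0.078 0.066] [ -89.1 -179.3   90.9    1.1]
(267, 166) [0.751 0.131 0.135]
(366, 167) [ 0.752 -0.117  0.135]
(365, 251) [ 0.541 -0.115  0.135]
(266, 248) [0.544 0.127 0.135]
(317, 193) [0.692 0.005 0.1  ]
(291, 221) [0.619 0.069 0.1  ]
(339, 216) [ 0.634 -0.052  0.1  ]
```

View pics/crop1.png

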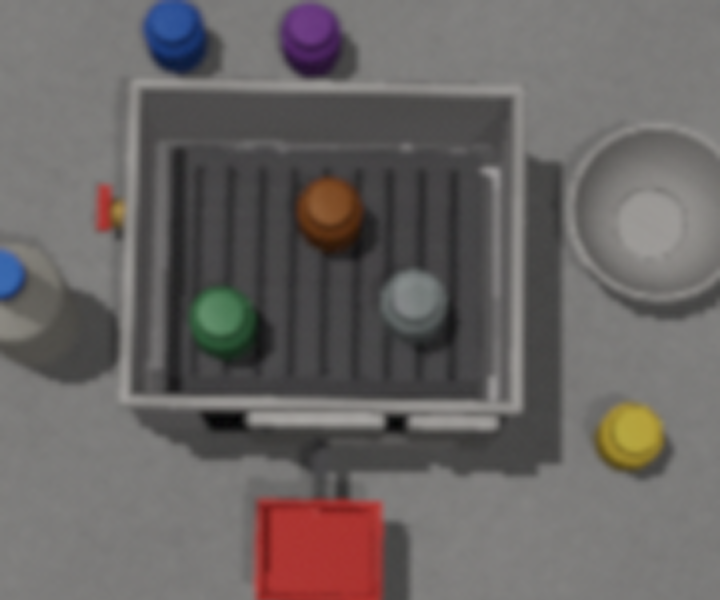

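The crop confirms the red dish: about 79 x 66 mm outside, centre (0.466, 0.008), yaw about 1°. All three jars are upright. A dark gap in the plate near image px (334,250) hints at a slot about 45 mm to the right. I'll still feel for it.

Call:
jog_arm --series '[[[0,-0.95,0.95,-0.8,0,0,0],[0,-0.95,0.95,-0.8,0,0,0],[0,-0.95,0.95,-0.8,0,0,0],[0,-0.95,0.95,-0.8,0,0,0],[0,-0.95,0.95,-0.8,0,0,0],[0,-0.95,0.95,-0.8,0,0,0],[0,-0.95,0.95,-0.8,0,0,0],[0,-0.95,0.95,-0.8,0,0,0],[0,-0.95,0.95,-0.8,0,0,0],[0,-0.95,0.95,-0.8,0,0,0],[0,-0.95,0.95,-0.8,0,0,0],[0,-0.95,0.95,-0.8,0,0,0]]]' --newtons 40

```text
t: 1.35
tool_pos: [0.4471, 0.0699, 0.2308]
tcp_rot: [-0.003, 0.707, 0.0, 0.707]
contact_force: [0.5, -0.0, -0.4]
grip_width: 0.002
```

Call:
jog_arm --series '[[[0.05,-0.08,0.03,0,0,0,0],[0.15,-0.155,0.035,0,0,0,0],[0.25,-0.155,0.035,0,0,0,0],[0.32,-0.155,0.035,0,0,0,0],[0.35,-0.155,0.035,0,0,0,0],[0.35,-0.155,0.035,0,0,0,0],[0.35,-0.155,0.035,0,0,0,0]]]'

```text
t: 2.05
tool_pos: [0.4607, 0.0154, 0.0915]
tcp_rot: [-0.006, 0.707, 0.006, 0.707]
contact_force: [0.4, 0.3, 0.1]
grip_width: 0.003
```

Run:
```python
from h import *
c=bot.camera("side"); im=np.array(c["pixels"]); print(bot.state()["tool_pos"],proj(c,bot.state()["tool_pos"]))
cv2.imwrite("pics/s1.png",cv2.resize(im[160:360,220:480],None,fx=3,fy=3))
```

```text
[0.4610709  0.01530138 0.09191202] (np.float64(356.36955336900087), np.float64(232.67325465115408))
```

View pics/s1.png

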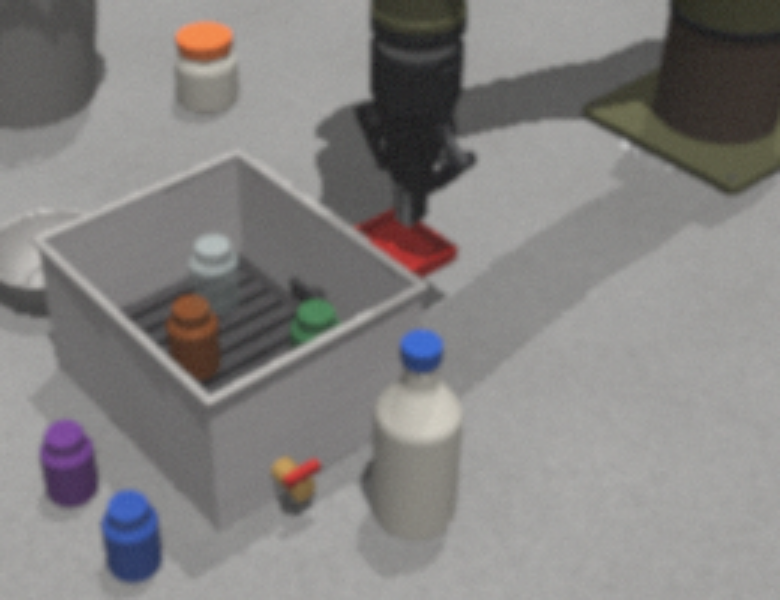

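The side view shows the shut fingers directly over the dish, tip at about px (356,232), with the jars standing. Next I'll lower to touch and press.

Call:
jog_arm --series '[[[0.03,-0.016,0,0,0,0,0],[0.06,-0.016,0,0,0,0,0],[0.07,-0.016,0,0,0,0,0],[0.075,-0.016,0,0,0,0,0],[0.08,-0.016,0,0,0,0,0],[0.085,-0.016,0,0,0,0,0],[0.09,-0.016,0,0,0,0,0],[0.095,-0.016,0,0,0,0,0],[0.1,-0.016,0,0,0,0,0],[0.105,-0.016,0,0,0,0,0],[0.105,-0.016,0,0,0,0,0]]]'

```text
t: 3.2
tool_pos: [0.4612, 0.0086, 0.0505]
tcp_rot: [-0.006, 0.706, 0.006, 0.708]
contact_force: [-1.9, 1.1, 12.1]
grip_width: 0.0
```

Call:
jog_arm --series '[[[0.004,0,0,0,0,0,0],[0.004,-0.008,0,0,0,0,0],[0.004,-0.018,0,0,0,0,0],[0.004,-0.028,0,0,0,0,0],[0.004,-0.038,0,0,0,0,0],[0.004,-0.048,0,0,0,0,0],[0.004,-0.058,0,0,0,0,0],[0.004,-0.068,0,0,0,0,0],[0.004,-0.068,0,0,0,0,0]]]'

```text
t: 4.1
tool_pos: [0.4611, -0.0194, 0.0491]
tcp_rot: [-0.006, 0.707, 0.005, 0.707]
contact_force: [-2.2, -0.8, 12.1]
grip_width: -0.0
```

Run:
```python
from h import *
c=bot.camera("top"); im=np.array(c["pixels"]); print(red(c),bot.state()["tool_pos"],bot.state()["contact_force"])
cv2.imwrite("pics/t1.png",cv2.resize(im[220:320,250:410],None,fx=5,fy=5))
```

```text
[] [ 0.46100936 -0.01939177  0.04902928] [-2.41928894  0.67221818 11.93225345]
```

View pics/t1.png

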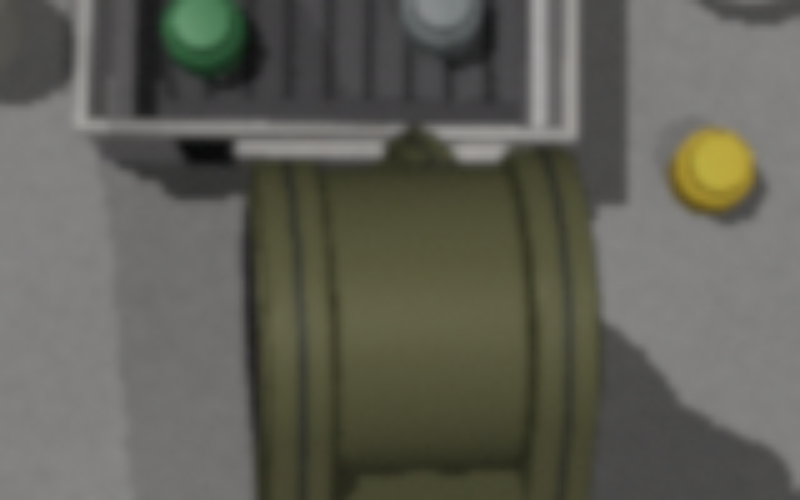

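The arm hides the dish from above, so I'll use the side camera for its shift.

```bash
cat >> h.py <<'E'
def dish():
    c=bot.camera("side"); r=max(red(c),key=lambda q:q[0][4] if q[1][1]<270 else 0)[0]
    s=bot.state(); z=s["tool_pos"][2]
    base=(340,230,32,21)
    L=[(0.05-0.001*i) for i in range(0,80)]
    pts=lambda dy,zz:np.array([proj(c,(x,y+dy,zz+h)) for x in(.432,.499) for y in(.0475,-.0315) for h in(0,.01)])
    b0=pts(0,.06)
    print("bbox",r,"pred x-right,y-bottom start",b0[:,0].max().round(1),b0[:,1].max().round(1))
    for dy in(-.015,-.02,-.025,-.03,-.035,-.04,-.045,-.05): b=pts(dy,z);print(dy,"right",b[:,0].max().round(1),"bottom",b[:,1].max().round(1))
    print(s["tool_pos"].round(4),s["contact_force"].round(1))
    return np.array(c["pixels"])
E
python3 - <<'E'
from h import *
im=dish()
E
```

```text
bbox [349, 234, 15, 14, 127] pred x-right,y-bottom start 372.6 254.0
-0.015 right 368.5 bottom 254.5
-0.02 right 367.2 bottom 253.6
-0.025 right 365.9 bottom 252.7
-0.03 right 364.6 bottom 251.8
-0.035 right 363.3 bottom 250.8
-0.04 right 362.0 bottom 249.9
-0.045 right 360.8 bottom 249.0
-0.05 right 359.5 bottom 248.1
[ 0.461  -0.0194  0.049 ] [-3.  -0.2 12.5]
```

The dish followed, to about -27 mm. I'll probe here by easing up a few millimetres.

Call:
jog_arm --series '[[[-0.003,0,0,0,0,0,0],[-0.006,0,0,0,0,0,0],[-0.009,0,0,0,0,0,0],[-0.012,0,0,0,0,0,0],[-0.012,0,0,0,0,0,0]]]'

```text
t: 4.7
tool_pos: [0.4616, -0.0187, 0.0529]
tcp_rot: [-0.006, 0.707, 0.006, 0.707]
contact_force: [-0.5, 0.1, -0.1]
grip_width: 0.004
```

Zero force, so the stem is stopped under the tooth or plate. I'll press again and move on to about -41 mm.

Call:
jog_arm --series '[[[0.004,0,0,0,0,0,0],[0.008,0,0,0,0,0,0],[0.01,0,0,0,0,0,0],[0.01,-0.01,0,0,0,0,0],[0.01,-0.02,0,0,0,0,0],[0.01,-0.03,0,0,0,0,0],[0.01,-0.036,0,0,0,0,0],[0.01,-0.036,0,0,0,0,0],[0.005,-0.036,0,0,0,0,0],[0.002,-0.036,0,0,0,0,0],[-0.001,-0.036,0,0,0,0,0],[-0.001,-0.036,0,0,0,0,0]]]'

```text
t: 5.9
tool_pos: [0.4616, -0.0332, 0.0529]
tcp_rot: [-0.006, 0.707, 0.006, 0.707]
contact_force: [0.7, -0.5, 2.9]
grip_width: -0.006
```

Call:
jog_arm --series '[[[-0.002,0,0,0,0,0,0],[-0.004,0,0,0,0,0,0],[-0.004,0,0,0,0,0,0]]]'

```text
t: 6.2
tool_pos: [0.4612, -0.034, 0.055]
tcp_rot: [-0.006, 0.707, 0.005, 0.707]
contact_force: [-1.3, -1.4, 11.6]
grip_width: 0.001
```

There's 11.6 N at 5 mm below start, above where the tooth would stop it, so the stem is in the slot. I'll ease up slowly at 20 mm/s.

Call:
jog_arm --series '[[[-0.003,0,0,0,0,0,0],[-0.007,0,0,0,0,0,0],[-0.012,0,0,0,0,0,0],[-0.017,0,0,0,0,0,0],[-0.022,0,0,0,0,0,0],[-0.027,0,0,0,0,0,0],[-0.032,0,0,0,0,0,0],[-0.037,0,0,0,0,0,0],[-0.042,0,0,0,0,0,0]]]'

```text
t: 7.1
tool_pos: [0.4613, -0.034, 0.0718]
tcp_rot: [-0.006, 0.707, 0.005, 0.707]
contact_force: [-0.4, -1.5, 8.0]
grip_width: -0.001
```

Call:
jog_arm --series '[[[-0.005,0,0,0,0,0,0],[-0.01,0,0,0,0,0,0],[-0.015,0,0,0,0,0,0],[-0.02,0,0,0,0,0,0],[-0.025,0,0,0,0,0,0],[-0.03,0,0,0,0,0,0],[-0.035,0,0,0,0,0,0],[-0.04,0,0,0,0,0,0],[-0.045,0,0,0,0,0,0],[-0.05,0,0,0,0,0,0],[-0.055,0,0,0,0,0,0],[-0.06,0,0,0,0,0,0]]]'

```text
t: 8.3
tool_pos: [0.4613, -0.034, 0.0957]
tcp_rot: [-0.006, 0.707, 0.005, 0.707]
contact_force: [-0.9, -1.0, 5.6]
grip_width: 0.0
```

Call:
jog_arm --series '[[[-0.005,0,0,0,0,0,0],[-0.01,0,0,0,0,0,0],[-0.015,0,0,0,0,0,0],[-0.02,0,0,0,0,0,0],[-0.025,0,0,0,0,0,0],[-0.03,0,0,0,0,0,0],[-0.035,0,0,0,0,0,0],[-0.04,0,0,0,0,0,0],[-0.045,0,0,0,0,0,0],[-0.05,0,0,0,0,0,0],[-0.055,0,0,0,0,0,0],[-0.058,0,0,0,0,0,0]]]'

```text
t: 9.5
tool_pos: [0.4612, -0.0338, 0.1186]
tcp_rot: [-0.006, 0.707, 0.005, 0.707]
contact_force: [-0.6, -2.6, 3.6]
grip_width: -0.001
```

Call:
jog_arm --series '[[[-0.003,0,0,0,0,0,0],[-0.006,0,0,0,0,0,0],[-0.009,0,0,0,0,0,0],[-0.012,0,0,0,0,0,0],[-0.012,0,0,0,0,0,0]]]'

```text
t: 10.0
tool_pos: [0.4614, -0.0328, 0.1233]
tcp_rot: [-0.006, 0.707, 0.006, 0.707]
contact_force: [-0.3, -0.3, 0.3]
grip_width: 0.001
```

Contact ended at about 0.12, the full height. I'll retreat up, then aside.

Call:
jog_arm --series '[[[-0.03,0,0,0,0,0,0],[-0.1,0,0,0,0,0,0],[-0.2,0,0,0,0,0,0],[-0.3,0,0,0,0,0,0],[-0.3,0.1,0,0,0,0,0],[-0.3,0.2,0,0,0,0,0],[-0.3,0.3,0,0,0,0,0],[-0.3,0.4,0,0,0,0,0],[-0.3,0.5,0,0,0,0,0],[-0.3,0.6,0,0,0,0,0],[-0.3,0.7,0,0,0,0,0],[-0.3,0.7,0,0,0,0,0]]]'

```text
t: 11.2
tool_pos: [0.4554, 0.2546, 0.2437]
tcp_rot: [-0.007, 0.707, 0.012, 0.707]
contact_force: [-0.0, 0.2, 0.1]
grip_width: 0.001
```

Run:
```python
from h import *
a=bot.camera("top"); r=red(a); print(r,[ray(a,*q[1],0.125).round(3) for q in r]); 
b=bot.camera("side"); print(red(b)); print(bot.state()["tool_pos"],bot.state()["contact_force"])
P=[(0.466,-0.034,0.12)]; print(proj(a,P[0]),proj(b,P[0]))
im=np.hstack([cv2.resize(np.array(a["pixels"])[130:330,220:420],(400,400)),cv2.resize(np.array(b["pixels"])[170:370,220:420],(400,400))])
cv2.imwrite("pics/end.png",im)
```

```text
[([316, 268, 33, 28, 879], [332.1, 281.3])] [array([ 0.466, -0.035,  0.125])]
[([325, 204, 36, 24, 506], [342.6, 215.7])]
[0.45623887 0.24746714 0.24296441] [-0.23313507 -0.14064175  0.12585941]
(np.float64(331.4682392264165), np.float64(281.54898093240894)) (np.float64(342.69004748419036), np.float64(216.2709269889503))
```

View pics/end.png

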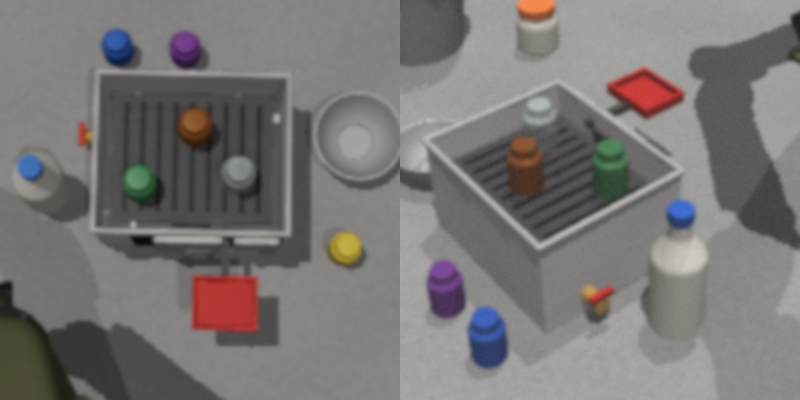

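The end picture shows the lift up and all three jars upright. The dish sits at the right, top view px (332,281), and both views agree with z = 0.12. The bystanders have not moved.

```bash
python3 -c "
from cell import bot
print(bot.sign_off())"
```

```text
the job is handed in; nothing more can be done
None
```

The lift is fully up with all three jars standing on it, and the job is handed in. It took about 11 s of the 64 s allowed.

- **Press and feel:** I pressed the dish down about 11 mm and carried it right. The first probe, at about -27 mm, stopped under the tooth or plate with zero force. The next, at about -41 mm, found the slot.
- **Ease up:** I followed the lift up at about 20 mm/s over roughly 3.5 s. The measured vertical force fell from 12 N to 0 at the top stop, and side force stayed under 3 N at every reading.
- **Last checks:** The dish shows in both cameras within 1 px of where it should be at 120 mm height, about 42 mm right of its start. The clear, amber and green jars are upright, and the nearby objects in the final crops show no movement. The final crops did not cover the cup, the spatula or all of the pail; the arm did not go near them after the first approach.
- **One odd reading:** The 2.9 N just before the slot was confirmed was unclear, so I eased up 2 mm more, which gave 11.6 N.

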